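# Zero the bench length gauge and hold its arm open at the marker

### The arm

A 6-joint arm with a two-finger parallel gripper is mounted at the origin on the work surface. World frame = base frame: x ahead of the robot, y to its left, z up, the work surface at z = 0. Lengths are in mm, angles in rad, forces in N, time in s.
With the tool pointing down it reaches from about 275 to 1000 mm from the base axis. Payload 8.4 kg.
Tool frame: the origin (TCP) lies at the very end of the fingers, on their centre line; the grasp point (between the pads) lies 19 mm behind it (r.tcp_to_grasp is the distance from the TCP to the grasp point, in mm); z points along the fingers, y is the line along which they close (so a half turn about z gives the same grasp; the last joint's range is limited). The gripper opens to 85 mm and grips with 20 to 120 N. Pads are 22 mm wide; open, the fingers measure 114 mm over their backs; the gripper's body (76 mm by 85 mm) begins 54 mm behind the grasp point. The pads swing forward as they close: fully open they stand 13 mm farther back than shut.
Start: joints at [1.313, 0.353, 1.633, -0, 1.155, -0.002], TCP at [158.136, 604.666, 231.281] pointing down, gripper open.
Joint ranges: [-2.63, 2.63], [-0.92, 2.1], [0.06, 2.66], [-1.3, 4.44], [0, 2.69], [-3.02, 3.02]. Speed limits (rad/s): [2.22, 2.22, 2.79, 3.14, 3.14, 3.14].

### API

Orientations are given as [roll, pitch, yaw] about the fixed x, y, z axes, in that order (R = Rz(yaw) Ry(pitch) Rx(roll)).
In Python, from rig import r gives the robot as it stands. The module is installed in compiled form; this text tells all that it offers.
- The arm moves only by the tool play_rows, never from a script. Its argument "rows" is a list of rows, each an object with "dp": the shift along the tool's x, y, z in units of 40 mm (1.0 is 40 mm), a list of three; "turn": the turn, a rotation vector about the tool's x, y, z in units of 6 degrees (1.0 is 6 degrees), a list of three; "fingers": the closure, from 0 (fully open) to 1 (shut). In form: [{"dp": [tx, ty, tz], "turn": [wx, wy, wz], "fingers": fingers}, ...]. A call has 1 to 5 rows; each row shifts and turns the commanded pose from where the row before left it, along the tool's axes as they then stand; what a row does not reach is not made up. A row lasts 1/12 s, in which the tool goes at most 41.7 mm and 7.16 degrees, less where a joint would pass 70% of its speed; a pose out of reach is approached as far as the arm can. A call is refused whole if a number of a shift passes 1 or a number of a turn 1, either way. A call with a gripper value outside its range is refused whole. The fingers move at their own pace and stop on an object; "force" is the grip in N (left out, the last holds). Time passes only in rows, so rows that do not move let the fingers close. It gives the time, the measured TCP pose, the force, the opening and the grip force at its end, in the units of the state.
- r.sense(): the state, without advancing time (a new reading comes with each control period).
- r.grab_frame(name): name is "scene" or "side" or "wrist"; returns a dict with "pixels" (384x512x3 uint8, red, green, blue), "fx", "fy", "cx", "cy" (pixels), "dist" ([k1, k2, p1, p2, k3] as OpenCV has them; the pictures are not rectified), "pose" (4x4, takes a point from camera to world coordinates). Camera axes: x right, y down, z forward; pixel columns grow to the right and rows downward; lengths in mm; the calibration is good to about 2 mm. A picture is of the moment at which its call begins. There is no depth.
- r.sign_off(): hands the job in; it is judged then, once.
The state is a dict: "clock": time; "qpos": joint angles; "qvel": joint speeds; "joint_efforts": joint torques, N m; "eef_pos": TCP position; "tcp_rot": TCP orientation; "contact_force": force on the tool from outside, world axes, zero at the start; "wrist_torque": the same for the moment, N m; "opening": opening from 0.0 (shut) to 1.0 (fully open); "grasp_force": force on a finger pad.
Only numpy, scipy, OpenCV 4.12 (cv2) and the standard library are available. Lean on these libraries where they do the work, as an engineer would, in place of code of your own. Each camera call takes 0.05 s, during which the arm holds its last target. There are 200 camera calls.

### The job

Get the bench length gauge ready to take a blank: while its arm is still shut, press the power key, then the unit key, then the zero key on the readout, one at a time, keeping off the hold key. Then press in the lock button on the sliding head, draw the arm out until its pointer stands level with the marker clip on the rule, and finish while still gripping it steady there, because the arm springs shut when let go. Do not shift the marker or the other things on the bench.

Things in the scene. Friction and masses are not known exactly. Their poses are not given: they have to be found in the camera images.
- readout: Grey desk readout of the gauge, 120 deep x 166 wide x 56 mm tall, fixed: sloping display at the back, a row of four white keys on the flat black deck in front (deck 31 mm high). Origin: centre of its underside; x points away from the worker (robot) towards the display, y left along the keys, z up. Keys: local x -31 mm; nothing higher than they are within 30 mm of their middles.
- power_top (a point): Middle of the top of the power key (round, 18 mm across, at the left end of the row (local y +54 mm)), 38 mm above the bench when up. Axes as the readout's.
- power_key (a joint): How far the power key is down, m: 0 up, 0.004 fully down (counts as pressed beyond 0.0025). Springs back; 1 N to start, about 4 N fully down.
- unit_top (a point): Middle of the top of the unit key (square, 15 mm, second from the left (local y +18 mm)), 38 mm above the bench when up. Axes as the readout's.
- unit_key (a joint): How far the unit key is down, m: 0 up, 0.004 fully down (counts as pressed beyond 0.0025). Springs back; 1 N to start, about 4 N fully down.
- hold_top (a point): Middle of the top of the hold key (narrow upright oblong, 8 mm wide and 20 mm long, third from the left (local y -18 mm)), 38 mm above the bench when up. Axes as the readout's.
- hold_key (a joint): How far the hold key is down, m: 0 up, 0.004 fully down (counts as pressed beyond 0.0025). Springs back; 1 N to start, about 4 N fully down.
- zero_top (a point): Middle of the top of the zero key (wide bar, 26 mm wide and 14 mm deep, at the right end (local y -54 mm)), 38 mm above the bench when up. Axes as the readout's.
- zero_key (a joint): How far the zero key is down, m: 0 up, 0.004 fully down (counts as pressed beyond 0.0025). Springs back; 1 N to start, about 4 N fully down.
- gauge: Bench length gauge, fixed: grey bed 300 x 90 x 18 mm, white housing (96 x 62, 95 mm tall) at one end; from it a steel bar telescopes out, carrying an upright dark head. Origin: bed underside, below where the shut anvils meet. x = the way the arm slides out (roughly to the robot's right), y roughly away from the robot. Housing face at x -24 mm, bed end +172. Rule: on the bed along its +y edge.
- gauge_arm (a joint): How far the arm is out, m = gap between the anvils = reading on the rule; 0 shut, 0.110 end of travel. A spring draws it shut with 5 to 6 N: it does not stay out by itself. At 0 it is hooked fast until the lock button is pressed; let go, it springs back and hooks itself.
- slide_head (a point): Middle of the gripping part of the sliding head, 84 mm above the bench, level with the lock button; at gauge x +29 mm when shut, moves with the arm, axes as the gauge's. The head is a block 30 mm along x and 30 mm along y, from 34 to 100 mm high. Both its y sides are free for 60 mm above 60 mm height.
- lock_face (a point): Middle of the outer face of the black round lock button, 16 mm across, standing 7 mm out of the head's +y side (away from the robot), 84 mm high. Pressed towards -y, best by pinching the head across y: 37 mm over head and button when out, 32.5 mm when in, the middle of the pinch then 1.25 mm to the +y side of point slide_head.
- lock_button (a joint): How far the lock button is in, m: 0 out, 0.0045 fully in; the hook is clear beyond about 0.003. Springs back; 1 N to start, about 5 N fully in. It need only be in while the arm leaves its shut place.
- pointer_tip (a point): Tip of the small black pointer blade below the sliding head, over the rule, 22 mm above the bench. It moves with the arm; axes as the gauge's.
- marker (a joint): Where the worker has set the marker clip, m along the rule (between 0.045 and 0.085): the pointer stands level with the clip when gauge_arm has this same value. The clip is a friction fit on the bed's edge.
- marker_tip (a point): Inward point of the marker clip, a steel clip 10 mm wide on the +y edge of the bed beside the rule, 22 mm above the bench. Axes as the gauge's.
- brass_blank: Bystander, to be left alone: brass bar 60 x 12 x 12 mm lying beside the gauge. Origin: centre of its underside.
- stone_pot: Bystander, to be left alone: clear lidded pot for stones, 36 mm across, 30 mm tall, near the gauge. Origin: centre of its underside.
- glass_jar: Bystander, to be left alone: glass jar with a metal cap, 54 mm across, 55 mm tall, beside the readout. Origin: centre of its underside.
- lidded_pot: Bystander, to be left alone: dark round ceramic pot with a knobbed lid, 72 mm across, 70 mm tall, at the back. Origin: centre of its underside.
- needle_file: Bystander, to be left alone: file with a wooden handle, 170 mm long, lying behind the readout. Origin: centre of its underside.
- bench_brush: Bystander, to be left alone: bench brush, 190 mm long, lying behind the gauge. Origin: centre of its underside.
- brass_sheet: Bystander, to be left alone: flat brass sheet 70 x 70 x 4 mm, to the right of the gauge. Origin: centre of its underside.
Mind the look-alikes: they are no part of the job. What is meant by the readout is not blue, and is the smaller of those in its own colour.

How it is judged (in metres and radians):
On the way, in this order (a step that is already met when the one before it is completed fails the run):
1. the power key is pressed (alone, gauge shut) (value of joint power_key above 0.0025 m and value of joint each of unit_key, hold_key, zero_key below 0.0015 m and value of joint gauge_arm below 0.003 m), for 0.05 s.
2. the unit key is pressed (alone, gauge shut) (value of joint unit_key above 0.0025 m and value of joint each of power_key, hold_key, zero_key below 0.0015 m and value of joint gauge_arm below 0.003 m), for 0.05 s.
3. the zero key is pressed (alone, gauge shut) (value of joint zero_key above 0.0025 m and value of joint each of power_key, unit_key, hold_key below 0.0015 m and value of joint gauge_arm below 0.003 m), for 0.05 s.
4. the lock button is pressed in with the arm still shut (value of joint lock_button above 0.003 m and value of joint gauge_arm below 0.003 m), for 0.05 s.
5. the arm is drawn out (value of joint gauge_arm above 0.02 m), for 0.1 s.
At the end, for the whole second after the job is handed in: The gripper still holds the gauge arm (at least 5 N of finger contact), steady (under 5 mm/s), with the pointer within 3 mm of the marker clip's point along the rule; all keys are up again; the marker is within 5 mm and the bystanders within 20 mm of where they were (x of pointer_tip in the frame of marker_tip between -0.003 and 0.003 m and value of joint gauge_arm above 0.038 m and velocity of joint gauge_arm between -0.005 and 0.005 m/s and contact force between the fingers and gauge_arm above 5 N and value of joint each of power_key, unit_key, hold_key, zero_key below 0.0015 m and distance of marker_tip from where it was at the start of the episode below 0.005 m and distance of each of brass_blank, stone_pot, glass_jar, lidded_pot, needle_file, bench_brush, brass_sheet from where it was at the start of the episode below 0.02 m); the arm keeps its last pose, push and grip.
It fails at once if the hold key is pressed (value of joint hold_key above 0.002 m).
It fails at once if two keys are down at once (value of joint each of power_key, unit_key above 0.002 m or value of joint each of power_key, hold_key above 0.002 m or value of joint each of power_key, zero_key above 0.002 m or value of joint each of unit_key, hold_key above 0.002 m or value of joint each of unit_key, zero_key above 0.002 m or value of joint each of hold_key, zero_key above 0.002 m).
It fails at once if the marker clip is shifted by more than 5 mm (distance of marker_tip from where it was at the start of the episode above 0.005 m).
It fails at once if a bystander is shifted by more than 20 mm (distance of any of brass_blank, stone_pot, glass_jar, lidded_pot, needle_file, bench_brush, brass_sheet from where it was at the start of the episode above 0.02 m).
It also fails if it takes over 48 s, if anything falls off the work surface, if the arm or the gripper's body presses on something with over 40 N, if the wrist force passes 120 N, or if a joint passes its speed limit or range.

## Working session

There is one attempt and no reset: what is moved stays moved. The work goes in short steps, Python scripts to look and compute and a tool call to move; the robot and the scene stay as the last step left them, time stands still between calls to the robot, and variables do not carry over. Pictures are saved under pics/ and viewed, at most 12 in all, crops included, and the job is handed in when it is done.

Besides the shell and the picture viewer there is one more tool, called after "Emit:" as name(argument=value, ...) on one line, values as JSON. play_rows: Moves the arm, as the interface text tells. Its arguments: {"type":"object","properties":{"rows":{"type":"array"},"force":{"type":"number"}},"required":["rows"]}

```bash
mkdir -p pics; cat > h.py <<'E'
import numpy as np, cv2, pickle
from rig import r
def grab(n,tag):
    f=r.grab_frame(n); pickle.dump(f,open(f'pics/{tag}.pkl','wb')); return f
def load(tag): return pickle.load(open(f'pics/{tag}.pkl','rb'))
def K(f): return np.array([[f['fx'],0,f['cx']],[0,f['fy'],f['cy']],[0,0,1.]])
def at_z(f,uv,z):
    p=cv2.undistortPoints(np.array([[uv]],float),K(f),np.array(f['dist'],float))[0,0]
    T=np.array(f['pose']); d=T[:3,:3]@np.array([p[0],p[1],1]); o=T[:3,3]
    return o+d*(z-o[2])/d[2]
def proj(f,P):
    T=np.linalg.inv(np.array(f['pose'])); 
    return cv2.projectPoints(np.array(P,float).reshape(-1,1,3),cv2.Rodrigues(T[:3,:3])[0],T[:3,3],K(f),np.array(f['dist'],float))[0][:,0]
E
python3 - <<'E'
from h import *
ims=[]
for n in ('scene','side','wrist'):
    f=grab(n,n+'0'); cv2.imwrite(f'pics/{n}0.png',cv2.resize(f['pixels'][:,:,::-1],(800,600),interpolation=cv2.INTER_CUBIC)); print(n,np.array(f['pose']).round(2).tolist(),f['fx'])
print(r.sense())
E
```

```text
scene [[-0.38, 0.58, -0.72, 1564.96], [0.92, 0.23, -0.3, 398.47], [-0.01, -0.78, -0.62, 951.79], [0.0, 0.0, 0.0, 1.0]] 459.85898821957227
side [[0.7, -0.34, 0.63, -153.62], [-0.71, -0.36, 0.6, -701.52], [0.02, -0.87, -0.5, 635.3], [0.0, 0.0, 0.0, 1.0]] 401.0559327745674
wrist [[0.25, 0.92, 0.3, 81.94], [0.97, -0.24, -0.08, 624.24], [-0.0, 0.31, -0.95, 373.08], [0.0, 0.0, 0.0, 1.0]] 337.24588919286793
{'clock': 0.15, 'qpos': array([ 1.31258804e+00,  3.53505880e-01,  1.63395683e+00, -3.21883996e-05,
        1.15518622e+00, -2.41079499e-03]), 'qvel': array([-1.96102403e-03, -1.22151580e-03, -2.50828717e-03,  9.98597870e-04,
        1.53577539e-03, -7.47143290e-05]), 'joint_efforts': array([-2.32698576e-04, -6.05637717e+01, -3.42339385e+01, -1.76245558e-04,
        6.05513575e-03,  6.22303855e-05]), 'eef_pos': array([158.06084035, 604.31445778, 230.72639804]), 'tcp_rot': array([-3.14053631e+00,  2.68879216e-05,  2.88580819e+00]), 'contact_force': array([-0.92725536, -0.44126942,  0.60530419]), 'wrist_torque': array([-0.05353388,  0.04329219, -0.03073867]), 'grasp_force': 0.0, 'opening': 1.0002901304140563}
```

View pics/scene0.png

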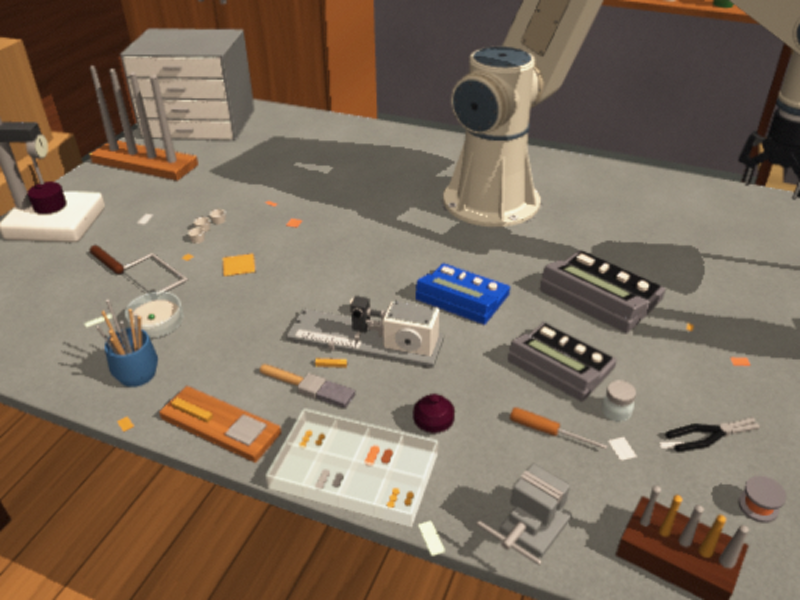

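View pics/side0.png

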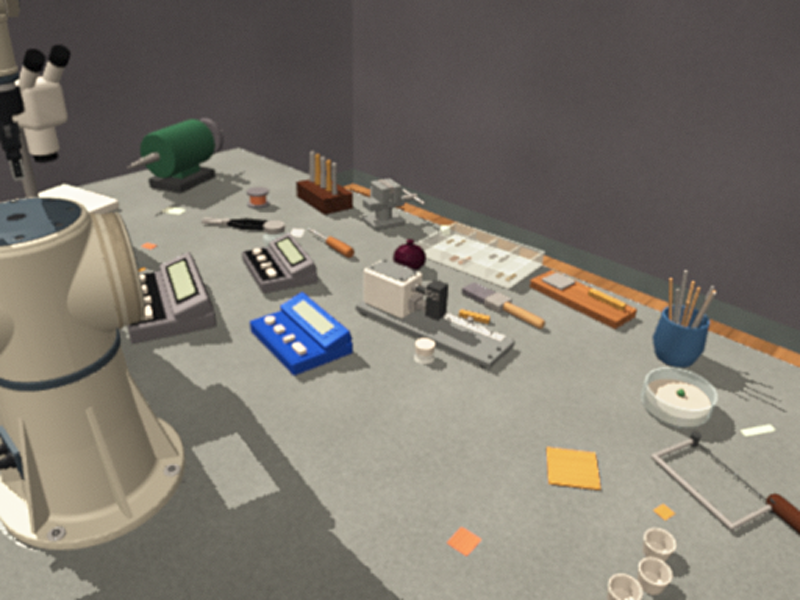

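The scene view shows the small grey readout at about (562,357), the gauge head at (362,313) and the housing at (412,330). I'll enlarge crops of those from both cameras.

```bash
python3 - <<'E'
from h import *
s=load('scene0')['pixels']; d=load('side0')['pixels']
a=cv2.resize(s[200:255,320:400],None,fx=5,fy=5,interpolation=cv2.INTER_CUBIC)   #400x275
b=cv2.resize(s[185:237,180:290],None,fx=7,fy=7,interpolation=cv2.INTER_CUBIC) #770x364
c=cv2.resize(d[145:190,150:210],None,fx=6,fy=6,interpolation=cv2.INTER_CUBIC)[:,:360]
im=np.zeros((600,800,3),np.uint8)
im[:236,:400]=a[:236]; im[:236,410:770]=c[:236]; im[236:600,:770]=b
cv2.imwrite('pics/c1.png',im[:,:,::-1])
E
```

```text
(no output)
```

View pics/c1.png

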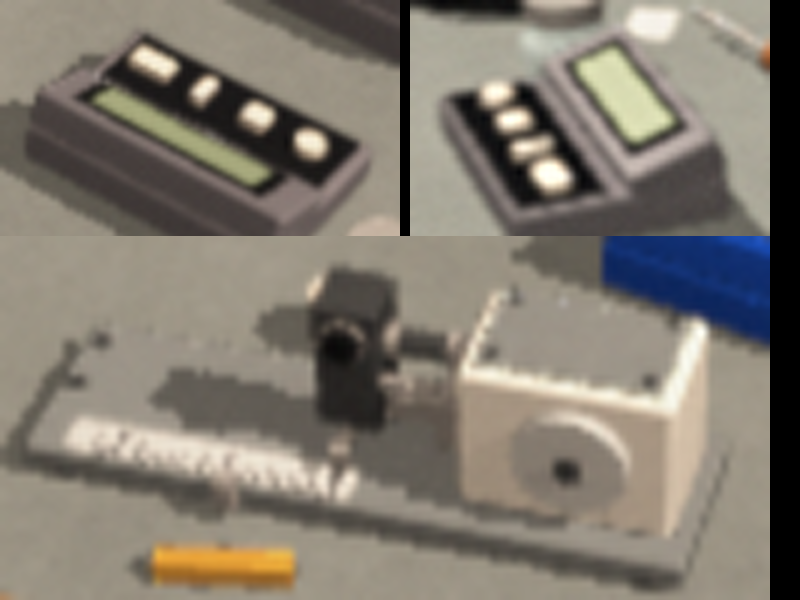

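The crop shows the keys: zero (153,63), hold (205,92), unit (258,117) and power (310,144) in the scene part, and power (496,95) to zero (549,176) in the side part. On the gauge the button is at (340,343) and the clip at (225,490).

```bash
python3 - <<'E'
from h import *
S=load('scene0'); D=load('side0')
ks={'p':((310,144),(496,95)),'u':((258,117),(514,120)),'h':((205,92),(530,148)),'z':((153,63),(549,176))}
P=[]
for k,(a,c) in ks.items():
    A=at_z(S,((a[0]+.5)/5-.5+320,(a[1]+.5)/5-.5+200),38)
    C=at_z(D,((c[0]-410+.5)/6-.5+150,(c[1]+.5)/6-.5+145),38)
    P.append((A+C)/2); print(k,A.round(1),C.round(1))
P=np.array(P); v=P[0]-P[3]; print('len',np.linalg.norm(v),'mean',P.mean(0),'yawy',np.arctan2(v[1],v[0])-np.pi/2)
def b(x,y,z): return at_z(S,((x+.5)/7-.5+180,(y-236+.5)/7-.5+185),z).round(1)
print('button',b(340,343,84),'marker',b(225,485,22),'bed end corners',b(20,445,18),b(75,340,18),'housing-end corner',b(683,572,18),b(733,450,18),'ptr',b(342,475,22))
print('housing top corners',b(462,375,95),b(672,410,95),b(500,290,95),b(705,320,95),'headtop',b(318,308,100),b(380,320,100),b(330,268,100),b(398,282,100))
E
```

```text
p [529.6 358.8  38. ] [524.7 356.5  38. ]
u [517.6 326.   38. ] [513.6 323.2  38. ]
h [507.3 292.2  38. ] [500.  289.1  38. ]
z [492.9 257.3  38. ] [488.1 255.4  38. ]
len 107.67025213506132 mean [509.22145351 307.32919355  38.        ] yawy -0.34718228934382056
button [625.9 -84.5  84. ] marker [ 664.5 -124.4   22. ] bed end corners [ 670.7 -222.5   18. ] [ 597.5 -235.    18. ] housing-end corner [638.1  76.2  18. ] [557.6  69.8  18. ] ptr [639.9 -80.2  22. ]
housing top corners [638.  -22.7  95. ] [626.6  65.6  95. ] [580.3 -29.9  95. ] [567.   58.2  95. ] headtop [625.6 -94.1 100. ] [623.2 -66.4 100. ] [ 599. -101.  100.] [597.  -69.9 100. ]
```

Emit:
play_rows(rows=[{"dp":[-0.9,-0.3,0],"turn":[0,0,0],"fingers":1},{"dp":[-0.9,-0.3,0],"turn":[0,0,0],"fingers":1},{"dp":[-0.9,-0.3,0],"turn":[0,0,0],"fingers":1},{"dp":[-0.9,-0.3,0],"turn":[0,0,0],"fingers":1},{"dp":[-0.9,-0.3,0],"turn":[0,0,0],"fingers":1}], force=40)

```text
clock: 0.57
eef_pos: [318.2, 499.8, 231.1]
tcp_rot: [-3.141, -0.0, 2.886]
contact_force: [1.3, 0.9, -0.4]
opening: 0.301
grasp_force: 0.0
```

Emit:
play_rows(rows=[{"dp":[-0.9,-0.3,0.2],"turn":[0,0,0],"fingers":1},{"dp":[-0.9,-0.3,0.4],"turn":[0,0,0],"fingers":1},{"dp":[-0.9,-0.3,0.4],"turn":[0,0,0],"fingers":1},{"dp":[-0.9,-0.3,0.4],"turn":[0,0,0],"fingers":1},{"dp":[-0.9,-0.3,0.4],"turn":[0,0,0],"fingers":1}])

```text
clock: 0.98
eef_pos: [477.4, 396.1, 158.5]
tcp_rot: [3.142, -0.0, 2.886]
contact_force: [0.3, 0.2, -0.4]
opening: -0.005
grasp_force: 0.0
```

```bash
cat >> h.py <<'E'
from scipy.spatial.transform import Rotation as Ro
def go(t):
    s=r.sense(); R=Ro.from_euler('xyz',s['tcp_rot']).as_matrix()
    print('tool units to',t,(R.T@(np.array(t)-s['eef_pos'])/40).round(3),'| pos',s['eef_pos'].round(1),s['tcp_rot'].round(3),'t',s['clock'],'open',round(s['opening'],3),'F',s['contact_force'].round(1),'g',s['grasp_force'])
E
python3 - <<'E'
from h import *
go((527,357.6,60))
f=grab('wrist','w1')
cv2.imwrite('pics/w1.png',cv2.resize(f['pixels'][:,:,::-1],(800,600),interpolation=cv2.INTER_CUBIC))
print(proj(f,[(527,357.6,38),(515.6,324.6,38),(490.5,256.4,38)])*800/512)
E
```

```text
tool units to (527, 357.6, 60) [-1.444 -0.617  2.463] | pos [477.4 396.1 158.5] [ 3.142 -0.     2.886] t 0.9833 open -0.005 F [ 0.3  0.2 -0.4] g 0.0
[[355.29015816 381.12163667]
 [292.06574614 376.84508458]
 [158.07045724 365.64364389]]
```

View pics/w1.png

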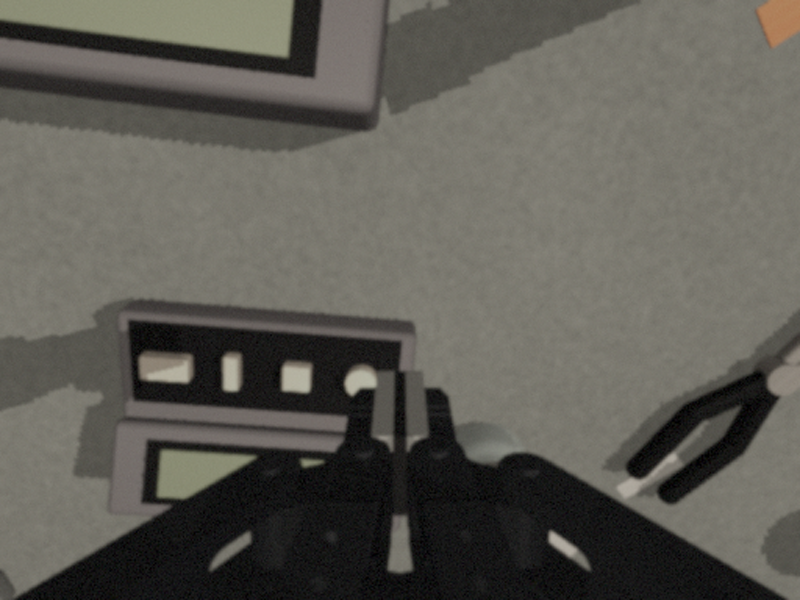

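The wrist view shows the keys about 6 px right of prediction: power at (361,380), unit (297,376), zero (166,367). That is about a 2.5 mm correction.

Emit:
play_rows(rows=[{"dp":[-0.72,-0.28,0.6],"turn":[0,0,0],"fingers":1},{"dp":[-0.72,-0.28,0.6],"turn":[0,0,0],"fingers":1},{"dp":[0,0,0.7],"turn":[0,0,0],"fingers":1},{"dp":[0,0,0.6],"turn":[0,0,0],"fingers":1},{"dp":[0,0,0],"turn":[0,0,0],"fingers":1}])

```text
clock: 1.45
eef_pos: [523.6, 358.7, 54.3]
tcp_rot: [-3.136, -0.005, 2.885]
contact_force: [-1.6, -1.1, -0.7]
opening: -0.001
grasp_force: 0.0
```

```bash
python3 - <<'E'
from h import *
go((527.5,360,34))
f=grab('wrist','w2')
cv2.imwrite('pics/w2.png',cv2.resize(f['pixels'][150:330,50:350,::-1],(800,480),interpolation=cv2.INTER_CUBIC))
E
```

```text
tool units to (527.5, 360, 34) [-0.089  0.06   0.506] | pos [523.6 358.7  54.3] [-3.136 -0.005  2.885] t 1.45 open -0.001 F [-1.6 -1.1 -0.7] g 0.0
```

View pics/w2.png

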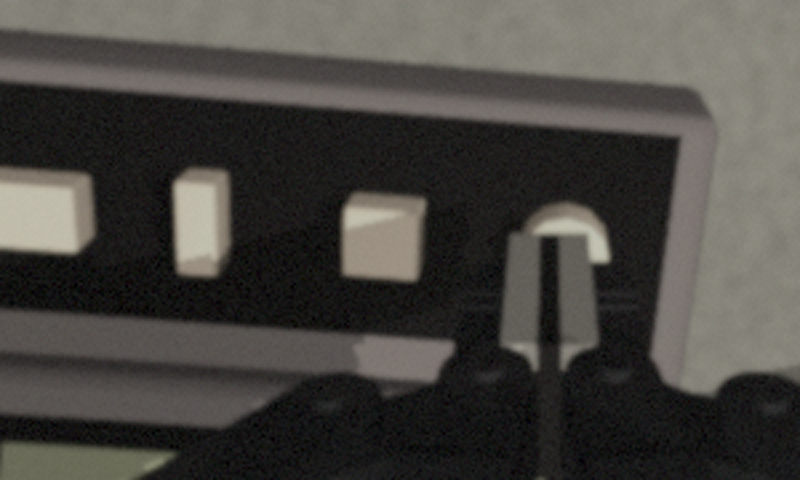

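```bash
python3 - <<'E'
from h import *
f=load('w2')
for n,(x,y) in dict(unit=(381,246),hold=(200,228),power=(568,258)).items(): print(n,at_z(f,(x*.375+50-.3,y*.375+150-.3),38).round(1))
print((proj(f,[(523.6,358.7,54.3),(523.6,358.7,38)])-[50,150])/.375)
E
```

```text
unit [517.6 325.9  38. ]
hold [505.  293.2  38. ]
power [529.4 360.7  38. ]
[[549.5450079  274.5871527 ]
 [549.98637844 233.70569361]]
```

Emit:
play_rows(rows=[{"dp":[0,0,0],"turn":[0,0,0],"fingers":1},{"dp":[0,0,0],"turn":[0,0,0],"fingers":1},{"dp":[0,0,0],"turn":[0,0,0],"fingers":1}])

```text
clock: 1.75
eef_pos: [526.9, 362.3, 61.2]
tcp_rot: [3.139, 0.002, 2.886]
contact_force: [0.3, -0.2, -0.7]
opening: 0.002
grasp_force: 0.0
```

```bash
python3 - <<'E'
from h import *
go((529,360.5,34))
E
```

```text
tool units to (529, 360.5, 34) [-0.061 -0.031  0.68 ] | pos [526.9 362.3  61.2] [3.139e+00 2.000e-03 2.886e+00] t 1.75 open 0.002 F [ 0.3 -0.2 -0.7] g 0.0
```

Emit:
play_rows(rows=[{"dp":[-0.03,-0.02,0],"turn":[0,0,0],"fingers":1},{"dp":[-0.03,-0.01,0.05],"turn":[0,0,0],"fingers":1},{"dp":[0,0,0.1],"turn":[0,0,0],"fingers":1},{"dp":[0,0,0.1],"turn":[0,0,0],"fingers":1},{"dp":[0,0,0.1],"turn":[0,0,0],"fingers":1}])

```text
clock: 2.17
eef_pos: [528.0, 359.4, 44.9]
tcp_rot: [-3.142, -0.0, 2.886]
contact_force: [-0.1, 0.5, -0.6]
opening: 0.001
grasp_force: 0.0
```

Emit:
play_rows(rows=[{"dp":[0,0,0.05],"turn":[0,0,0],"fingers":1},{"dp":[0,0,0],"turn":[0,0,0],"fingers":1},{"dp":[0,0,0],"turn":[0,0,0],"fingers":1}])

```text
clock: 2.42
eef_pos: [528.0, 359.3, 42.9]
tcp_rot: [-3.141, -0.0, 2.886]
contact_force: [0.1, 0.2, 0.7]
opening: -0.002
grasp_force: 0.0
```

```bash
python3 - <<'E'
from h import *
go((529,360.5,34))
E
```

```text
tool units to (529, 360.5, 34) [-0.017  0.035  0.222] | pos [528.  359.3  42.9] [-3.141 -0.     2.886] t 2.4167 open -0.002 F [0.1 0.2 0.7] g 0.0
```

Emit:
play_rows(rows=[{"dp":[-0.02,0.03,0.05],"turn":[0,0,0],"fingers":1},{"dp":[0,0,0.05],"turn":[0,0,0],"fingers":1},{"dp":[0,0,0.05],"turn":[0,0,0],"fingers":1},{"dp":[0,0,0.05],"turn":[0,0,0],"fingers":1},{"dp":[0,0,0.02],"turn":[0,0,0],"fingers":1}])

```text
clock: 2.83
eef_pos: [529.5, 360.6, 34.5]
tcp_rot: [3.141, 0.0, 2.886]
contact_force: [-0.0, -0.7, 4.5]
opening: 0.001
grasp_force: 1.9
```

Emit:
play_rows(rows=[{"dp":[0,0,0.02],"turn":[0,0,0],"fingers":1},{"dp":[0,0,0],"turn":[0,0,0],"fingers":1}])

```text
clock: 3.0
eef_pos: [529.5, 360.7, 34.1]
tcp_rot: [3.141, 0.0, 2.886]
contact_force: [-0.4, 0.8, 4.6]
opening: 0.002
grasp_force: 2.1
```

Emit:
play_rows(rows=[{"dp":[0,0,-0.2],"turn":[0,0,0],"fingers":1},{"dp":[0,0,-0.2],"turn":[0,0,0],"fingers":1},{"dp":[0.02,-0.3,0],"turn":[0,0,0],"fingers":1},{"dp":[0.03,-0.3,0],"turn":[0,0,0],"fingers":1},{"dp":[0.02,-0.2,0],"turn":[0,0,0],"fingers":1}])

```text
clock: 3.42
eef_pos: [517.1, 328.2, 49.5]
tcp_rot: [-3.14, -0.001, 2.886]
contact_force: [0.9, 0.3, 0.5]
opening: -0.001
grasp_force: 0.0
```

Emit:
play_rows(rows=[{"dp":[0,-0.1,0],"turn":[0,0,0],"fingers":1},{"dp":[0,0,0.05],"turn":[0,0,0],"fingers":1},{"dp":[0,0,0.05],"turn":[0,0,0],"fingers":1},{"dp":[0,0,0],"turn":[0,0,0],"fingers":1},{"dp":[0,0,0],"turn":[0,0,0],"fingers":1}])

```text
clock: 3.83
eef_pos: [517.4, 326.5, 45.4]
tcp_rot: [-3.141, -0.0, 2.886]
contact_force: [-0.6, 0.2, 1.0]
opening: 0.005
grasp_force: 0.0
```

```bash
python3 - <<'E'
from h import *
go((517.5,326.5,34))
E
```

```text
tool units to (517.5, 326.5, 34) [-0.002 -0.     0.284] | pos [517.4 326.5  45.4] [-3.141 -0.     2.886] t 3.8333 open 0.005 F [-0.6  0.2  1. ] g 0.0
```

Next: press unit, rise, then go on to zero at (493,259).

Emit:
play_rows(rows=[{"dp":[0,0,0.08],"turn":[0,0,0],"fingers":1},{"dp":[0,0,0.06],"turn":[0,0,0],"fingers":1},{"dp":[0,0,0.05],"turn":[0,0,0],"fingers":1},{"dp":[0,0,0.05],"turn":[0,0,0],"fingers":1},{"dp":[0,0,0.04],"turn":[0,0,0],"fingers":1}])

```text
clock: 4.25
eef_pos: [517.3, 326.5, 34.3]
tcp_rot: [3.142, -0.0, 2.886]
contact_force: [-1.2, -0.2, 3.9]
opening: 0.001
grasp_force: 2.0
```

Emit:
play_rows(rows=[{"dp":[0,0,0],"turn":[0,0,0],"fingers":1},{"dp":[0,0,0],"turn":[0,0,0],"fingers":1}])

```text
clock: 4.42
eef_pos: [517.3, 326.4, 34.6]
tcp_rot: [3.142, -0.0, 2.886]
contact_force: [-2.2, 1.1, 3.0]
opening: -0.002
grasp_force: 1.8
```

Emit:
play_rows(rows=[{"dp":[0,0,-0.25],"turn":[0,0,0],"fingers":1},{"dp":[0,0,-0.25],"turn":[0,0,0],"fingers":1},{"dp":[0.04,-0.4,0],"turn":[0,0,0],"fingers":1},{"dp":[0.04,-0.5,0],"turn":[0,0,0],"fingers":1},{"dp":[0.04,-0.45,0],"turn":[0,0,0],"fingers":1}])

```text
clock: 4.83
eef_pos: [499.2, 274.9, 55.7]
tcp_rot: [3.141, 0.001, 2.886]
contact_force: [0.1, 0.4, 0.4]
opening: -0.004
grasp_force: 0.0
```

Emit:
play_rows(rows=[{"dp":[0.04,-0.3,0],"turn":[0,0,0],"fingers":1},{"dp":[0,-0.13,0.05],"turn":[0,0,0],"fingers":1},{"dp":[0,0,0.1],"turn":[0,0,0],"fingers":1},{"dp":[0,0,0.05],"turn":[0,0,0],"fingers":1},{"dp":[0,0,0],"turn":[0,0,0],"fingers":1}])

```text
clock: 5.25
eef_pos: [493.5, 259.6, 46.1]
tcp_rot: [3.141, 0.0, 2.886]
contact_force: [0.5, 0.8, 0.4]
opening: 0.001
grasp_force: 0.0
```

```bash
python3 - <<'E'
from h import *
go((493,259,34))
E
```

```text
tool units to (493, 259, 34) [ 0.009 -0.018  0.302] | pos [493.5 259.6  46.1] [3.141 0.    2.886] t 5.25 open 0.001 F [0.5 0.8 0.4] g 0.0
```

Emit:
play_rows(rows=[{"dp":[0,-0.02,0.09],"turn":[0,0,0],"fingers":1},{"dp":[0,0,0.06],"turn":[0,0,0],"fingers":1},{"dp":[0,0,0.06],"turn":[0,0,0],"fingers":1},{"dp":[0,0,0.05],"turn":[0,0,0],"fingers":1},{"dp":[0,0,0.04],"turn":[0,0,0],"fingers":1}])

```text
clock: 5.67
eef_pos: [493.1, 258.6, 34.3]
tcp_rot: [3.141, -0.0, 2.886]
contact_force: [-1.2, 1.2, 3.9]
opening: 0.003
grasp_force: 2.0
```

Emit:
play_rows(rows=[{"dp":[0,0,0],"turn":[0,0,0],"fingers":1},{"dp":[0,0,0],"turn":[0,0,0],"fingers":1}])

```text
clock: 5.83
eef_pos: [493.0, 258.6, 34.6]
tcp_rot: [3.141, 0.0, 2.886]
contact_force: [-1.9, 1.5, 4.0]
opening: -0.004
grasp_force: 1.8
```

Emit:
play_rows(rows=[{"dp":[0,0,-0.5],"turn":[0,0,0],"fingers":1},{"dp":[0,0,-0.9],"turn":[0,0,0.9],"fingers":1},{"dp":[0,0,-0.9],"turn":[0,0,0.95],"fingers":1},{"dp":[0,0,-0.9],"turn":[0,0,0.95],"fingers":0},{"dp":[0,0,-0.8],"turn":[0,0,0.95],"fingers":0}])

```text
clock: 6.25
eef_pos: [493.0, 258.0, 196.6]
tcp_rot: [3.141, 0.001, 2.488]
contact_force: [-0.0, -0.3, 0.0]
opening: 0.273
grasp_force: 0.0
```

Emit:
play_rows(rows=[{"dp":[0,0,0],"turn":[0,0,0.95],"fingers":0},{"dp":[0,0,0],"turn":[0,0,0.95],"fingers":0},{"dp":[0,0,0],"turn":[0,0,0.95],"fingers":0},{"dp":[0,0,0],"turn":[0,0,0.95],"fingers":0},{"dp":[0,0,0],"turn":[0,0,0.95],"fingers":0}])

```text
clock: 6.67
eef_pos: [492.8, 258.0, 194.5]
tcp_rot: [-3.141, 0.0, 1.991]
contact_force: [0.5, 1.1, -0.6]
opening: 0.975
grasp_force: 0.0
```

Emit:
play_rows(rows=[{"dp":[-0.4,0.1,0],"turn":[0,0,0.95],"fingers":0},{"dp":[-0.7,0.1,0],"turn":[0,0,0.95],"fingers":0},{"dp":[-0.9,0.2,0],"turn":[0,0,0.95],"fingers":0},{"dp":[-0.9,0.2,0],"turn":[0,0,0],"fingers":0},{"dp":[-0.9,0.2,0],"turn":[0,0,0],"fingers":0}])

```text
clock: 7.08
eef_pos: [557.0, 115.9, 194.4]
tcp_rot: [-3.141, 0.0, 1.697]
contact_force: [1.0, 0.4, -0.2]
opening: 0.997
grasp_force: 0.0
```

Emit:
play_rows(rows=[{"dp":[-0.9,0.2,0],"turn":[0,0,0],"fingers":0},{"dp":[-0.7,0.2,0],"turn":[0,0,0],"fingers":0},{"dp":[-0.4,0.1,0],"turn":[0,0,0],"fingers":0},{"dp":[0,0,0],"turn":[0,0,0],"fingers":0},{"dp":[0,0,0],"turn":[0,0,0],"fingers":0}])

```text
clock: 7.5
eef_pos: [586.5, 39.7, 194.2]
tcp_rot: [-3.141, -0.0, 1.695]
contact_force: [0.7, 0.4, -0.3]
opening: 1.0
grasp_force: 0.0
```

```bash
python3 - <<'E'
from h import *
go((604,-87,190))
f=grab('wrist','w3')
cv2.imwrite('pics/w3.png',cv2.resize(f['pixels'][:,:,::-1],(800,600),interpolation=cv2.INTER_CUBIC))
E
```

```text
tool units to (604, -87, 190) [-3.198  0.04   0.105] | pos [586.5  39.7 194.2] [-3.141 -0.     1.695] t 7.5 open 1.0 F [ 0.7  0.4 -0.3] g 0.0
```

View pics/w3.png

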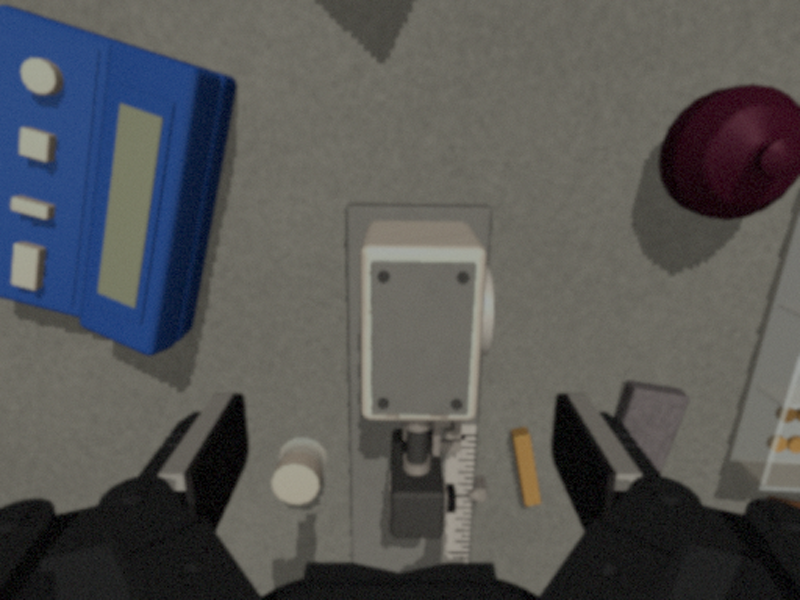

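The wrist view shows the gauge upright in the image: head top around (417,514), lock button (452,497), clip (478,490), housing top corners (363,247), (486,247), (362,417) and (479,417). The bed's left edge runs from (348,205) to (353,560).

```bash
python3 - <<'E'
from h import *
f=load('w3')
def q(x,y,z): return at_z(f,((x+.5)*.64-.5,(y+.5)*.64-.5),z).round(1)
for n,a in {'headL0':(392,490,100),'headR0':(443,490,100),'headL1':(392,537,100),'headR1':(443,537,100),'btn':(456,497,84),'clip':(478,491,22),'bedTL':(348,205,18),'bedL2':(353,560,18),'bedTR':(490,207,18),'hTL':(363,247,95),'hTR':(486,247,95),'hBL':(362,417,95),'hBR':(479,417,95)}.items(): print(n,q(*a))
im=f['pixels'][255:384,200:340]
cv2.imwrite('pics/c3.png',cv2.resize(im[:,:,::-1],None,fx=4.6,fy=4.6,interpolation=cv2.INTER_CUBIC))
E
```

```text
headL0 [596.5 -68.2 100. ]
headR0 [623.6 -64.8 100. ]
headL1 [600.2 -98.7 100. ]
headR1 [628.1 -95.2 100. ]
btn [634.8 -81.   84. ]
clip [ 663.5 -122.8   22. ]
bedTL [552.3  67.3  18. ]
bedL2 [ 581.4 -198.5   18. ]
bedTR [637.4  76.6  18. ]
hTL [567.2  61.   95. ]
hTR [624.4  68.1  95. ]
hBL [576.  -29.2  95. ]
hBR [636.5 -21.6  95. ]
```

View pics/c3.png

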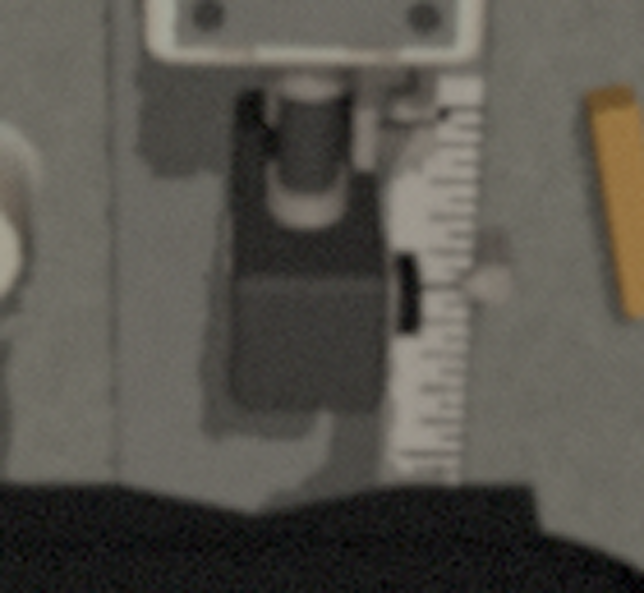

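The close crop shows the pointer's black tip at about (446,115) and the clip's inward point at about (468,286). The head's top edge line is at y=280.

```bash
python3 - <<'E'
from h import *
f=load('w3')
g=np.array([.109,-.994,0])
def q(x,y,z): return at_z(f,((x+.5)/4.6-.5+200,(y+.5)/4.6-.5+255),z)
a,b=q(446,115,22),q(468,286,22); print(a,b,(b-a)@g)
O=np.array([612,-83.5,0])-29*g
print('gauge x',(a-O)@g,(b-O)@g)
for p in [(240,280),(382,275),(235,400),(378,405)]: print(q(*p,100))
import numpy as np
s=r.sense(); R=Ro.from_euler('xyz',[3.1416,0,1.682]).as_matrix()
print(R.T@(np.array([613.2,-83.4,120])-s['eef_pos'])/40)
E
```

```text
[646.45810308 -80.71882861  22.        ] [ 659.28830253 -127.00071313   22.        ] 47.40268494707785
gauge x 29.989041876762965 77.39172682384081
[597.64935884 -70.15098257 100.        ]
[623.13963915 -65.8445508  100.        ]
[599.93187556 -96.72084589 100.        ]
[626.62651522 -94.49502238 100.        ]
[-3.15533208  0.32528016  1.85550816]
```

Emit:
play_rows(rows=[{"dp":[-0.3,0,0],"turn":[0,0,0.13],"fingers":0},{"dp":[-0.6,0,0],"turn":[0,0,0],"fingers":0},{"dp":[-0.6,0.1,0],"turn":[0,0,0],"fingers":0},{"dp":[-0.6,0.1,0.2],"turn":[0,0,0],"fingers":0},{"dp":[-0.6,0,0.3],"turn":[0,0,0],"fingers":0}])

```text
clock: 7.97
eef_pos: [608.4, -66.2, 175.6]
tcp_rot: [3.139, 0.001, 1.685]
contact_force: [-0.3, -0.2, 0.1]
opening: 0.997
grasp_force: 0.0
```

Emit:
play_rows(rows=[{"dp":[-0.3,0,0.2],"turn":[0,0,0],"fingers":0},{"dp":[0,0,0.2],"turn":[0,0,0],"fingers":0},{"dp":[0,0,0],"turn":[0,0,0],"fingers":0},{"dp":[0,0,0],"turn":[0,0,0],"fingers":0}])

```text
clock: 8.3
eef_pos: [607.7, -76.7, 158.0]
tcp_rot: [-3.14, -0.001, 1.684]
contact_force: [0.6, 0.9, 0.6]
opening: 0.999
grasp_force: 0.0
```

```bash
python3 - <<'E'
from h import *
go((613.2,-83.4,65))
f=grab('wrist','w4')
cv2.imwrite('pics/w4.png',cv2.resize(f['pixels'][:,:,::-1],(800,600),interpolation=cv2.INTER_CUBIC))
E
```

```text
tool units to (613.2, -83.4, 65) [-0.184  0.121  2.325] | pos [607.7 -76.7 158. ] [-3.140e+00 -1.000e-03  1.684e+00] t 8.3 open 0.999 F [0.6 0.9 0.6] g 0.0
```

View pics/w4.png

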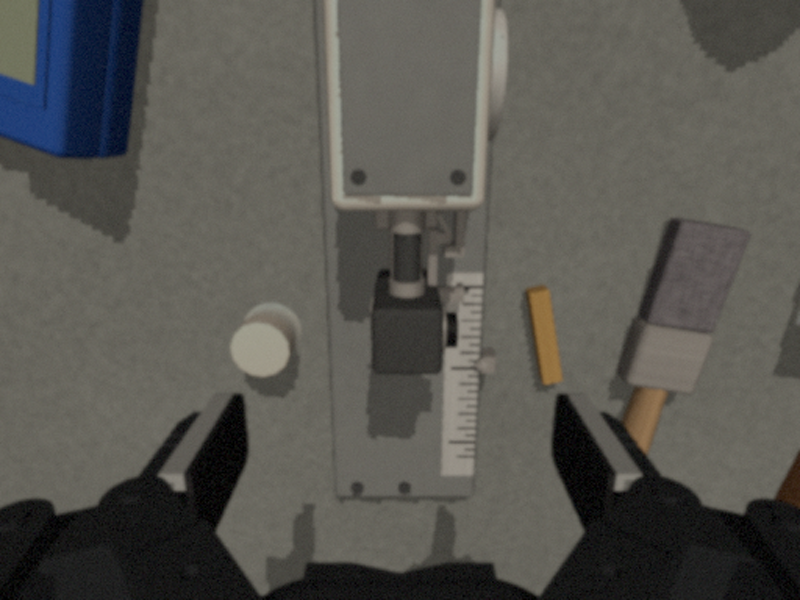

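The view is clear: head top spans (373,308) to (441,373), the button is at (452,330) and the clip at (486,362). I'll zoom on the rule to measure pointer-to-clip.

```bash
python3 - <<'E'
from h import *
f=load('w4')
def q(x,y,z): return at_z(f,((x+.5)*.64-.5,(y+.5)*.64-.5),z).round(1)
for a in [(372,308),(441,310),(374,373),(441,373)]: print(q(*a,100))
print('clip',q(480,363,22),'bedEnd',q(336,495,18),q(471,494,18),'hous',q(334,208,95),q(485,205,95))
im=f['pixels'][160:245,270:325]
cv2.imwrite('pics/c4.png',cv2.resize(im[:,:,::-1],None,fx=7,fy=7,interpolation=cv2.INTER_CUBIC))
E
```

```text
[596.3 -70.1 100. ]
[624.1 -67.8 100. ]
[599.9 -98.8 100. ]
[627.9 -95.6 100. ]
clip [ 660.5 -124.6   22. ] bedEnd [ 584.4 -228.4   18. ] [ 670.1 -217.9   18. ] hous [577.6 -32.5  95. ] [635.7 -24.7  95. ]
```

View pics/c4.png

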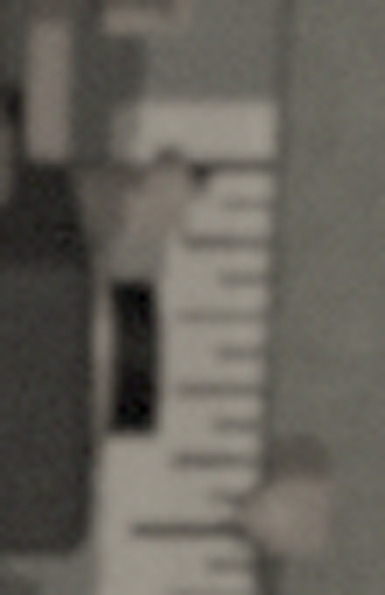

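The zoom shows the rule's 0 tick at y=163, 10 at 242, 40 at 460 and 50 at 530. The pointer tip is at about (203,176) and the clip point at about (245,516).

```bash
python3 - <<'E'
from h import *
f=load('w4')
g=np.array([.109,-.994,0])
def q(x,y,z): return at_z(f,((x+.5)/7-.5+270,(y+.5)/7-.5+160),z)@g
t0=q(230,163,18.3)
for n,a in dict(t0=(230,163,18.3),t10=(230,242,18.3),t20=(230,316,18.3),t30=(230,389,18.3),t40=(230,460,18.3),t50=(200,530,18.3),ptr=(203,176,22),clip=(245,516,22)).items(): print(n,(q(*a)-t0).round(2))
go((612.5,-83.5,65))
E
```

```text
t0 0.0
t10 10.44
t20 20.43
t30 30.49
t40 40.46
t50 50.52
ptr 0.55
clip 46.69
tool units to (612.5, -83.5, 65) [-0.186  0.09   2.338] | pos [608.1 -76.6 158.5] [-3.141 -0.     1.685] t 8.35 open 0.999 F [ 0.8  0.3 -0.7] g 0.0
```

Emit:
play_rows(rows=[{"dp":[-0.06,0.03,0.3],"turn":[0,0,0],"fingers":0},{"dp":[-0.06,0.03,0.5],"turn":[0,0,0],"fingers":0},{"dp":[-0.06,0.04,0.5],"turn":[0,0,0],"fingers":0},{"dp":[0,0,0.5],"turn":[0,0,0],"fingers":0},{"dp":[0,0,0.3],"turn":[0,0,0],"fingers":0}])

```text
clock: 8.77
eef_pos: [612.3, -83.7, 72.3]
tcp_rot: [-3.14, -0.0, 1.684]
contact_force: [-0.4, 0.0, -0.7]
opening: 1.001
grasp_force: 0.0
```

Emit:
play_rows(rows=[{"dp":[0,0,0.15],"turn":[0,0,0],"fingers":0},{"dp":[0,0,0.08],"turn":[0,0,0],"fingers":0},{"dp":[0,0,0],"turn":[0,0,0],"fingers":0},{"dp":[0,0,0],"turn":[0,0,0],"fingers":0}])

```text
clock: 9.1
eef_pos: [613.7, -84.4, 66.0]
tcp_rot: [3.141, 0.0, 1.684]
contact_force: [0.3, -0.5, -0.3]
opening: 0.999
grasp_force: 0.0
```

```bash
python3 - <<'E'
from h import *
go((612.8,-83.3,65))
E
```

```text
tool units to (612.8, -83.3, 65) [ 0.03  -0.02   0.025] | pos [613.7 -84.4  66. ] [3.141 0.    1.684] t 9.1 open 0.999 F [ 0.3 -0.5 -0.3] g 0.0
```

Aligned. Close to pinch the head and button.

Emit:
play_rows(rows=[{"dp":[0.02,0,0.02],"turn":[0,0,0],"fingers":1},{"dp":[0,0,0],"turn":[0,0,0],"fingers":1},{"dp":[0,0,0],"turn":[0,0,0],"fingers":1},{"dp":[0,0,0],"turn":[0,0,0],"fingers":1},{"dp":[0,0,0],"turn":[0,0,0],"fingers":1}], force=40)

```text
clock: 9.52
eef_pos: [611.6, -83.9, 65.5]
tcp_rot: [-3.138, -0.0, 1.684]
contact_force: [-6.2, -0.2, 8.5]
opening: 0.347
grasp_force: 39.1
```

Emit:
play_rows(rows=[{"dp":[0,0,0],"turn":[0,0,0],"fingers":1},{"dp":[0,0,0],"turn":[0,0,0],"fingers":1},{"dp":[0,0,0],"turn":[0,0,0],"fingers":1},{"dp":[0,0,0],"turn":[0,0,0],"fingers":1},{"dp":[0,0,0],"turn":[0,0,0],"fingers":1}])

```text
clock: 9.93
eef_pos: [611.7, -84.0, 65.5]
tcp_rot: [-3.139, -0.0, 1.683]
contact_force: [-11.4, -1.2, 13.2]
opening: 0.349
grasp_force: 41.3
```

```bash
python3 - <<'E'
from h import *
s=r.sense();print(s['eef_pos'],s['opening']*85,s['grasp_force'],s['contact_force'])
g=np.array([.109,-.994,0]); go(s['eef_pos']+46.3*g)
E
```

```text
[611.65557869 -83.97175719  65.45380482] 29.64632615147509 41.34110391139984 [-11.40566848  -1.16614251  13.23268876]
tool units to [ 616.70227869 -129.99395719   65.45380482] [-1.157 -0.004 -0.   ] | pos [611.7 -84.   65.5] [-3.139 -0.     1.683] t 9.9333 open 0.349 F [-11.4  -1.2  13.2] g 41.34110391139984
```

Emit:
play_rows(rows=[{"dp":[0,-0.02,-0.02],"turn":[0,0,0],"fingers":1},{"dp":[-0.05,0,0],"turn":[0,0,0],"fingers":1},{"dp":[-0.1,0,0],"turn":[0,0,0],"fingers":1},{"dp":[-0.1,0,0],"turn":[0,0,0],"fingers":1},{"dp":[-0.1,0,0],"turn":[0,0,0],"fingers":1}])

```text
clock: 10.35
eef_pos: [613.0, -97.0, 65.5]
tcp_rot: [-3.14, -0.002, 1.683]
contact_force: [-5.3, 5.6, 6.0]
opening: 0.343
grasp_force: 42.0
```

```bash
python3 - <<'E'
from h import *
s=r.sense(); go((616.7,-130.0,65.5))
E
```

```text
tool units to (616.7, -130.0, 65.5) [-0.831 -0.001 -0.001] | pos [613.  -97.   65.5] [-3.140e+00 -2.000e-03  1.683e+00] t 10.35 open 0.343 F [-5.3  5.6  6. ] g 42.007755897939205
```

Emit:
play_rows(rows=[{"dp":[-0.15,0,0],"turn":[0,0,0],"fingers":1},{"dp":[-0.15,0,0],"turn":[0,0,0],"fingers":1},{"dp":[-0.15,0,0],"turn":[0,0,0],"fingers":1},{"dp":[-0.15,0,0],"turn":[0,0,0],"fingers":1},{"dp":[-0.1,0,0],"turn":[0,0,0],"fingers":1}])

```text
clock: 10.77
eef_pos: [616.2, -125.1, 65.5]
tcp_rot: [-3.14, -0.002, 1.683]
contact_force: [-6.6, 5.5, 6.7]
opening: 0.341
grasp_force: 42.0
```

Emit:
play_rows(rows=[{"dp":[-0.05,0,0],"turn":[0,0,0],"fingers":1},{"dp":[0,0,0],"turn":[0,0,0],"fingers":1},{"dp":[0,0,0],"turn":[0,0,0],"fingers":1},{"dp":[0,0,0],"turn":[0,0,0],"fingers":1}])

```text
clock: 11.1
eef_pos: [616.4, -126.9, 65.5]
tcp_rot: [-3.14, -0.001, 1.683]
contact_force: [-5.9, 3.1, 6.7]
opening: 0.345
grasp_force: 42.0
```

```bash
python3 - <<'E'
from h import *
go((616.7,-130.0,65.5))
f=grab('wrist','w5'); s=grab('scene','s5'); d=grab('side','d5')
A=np.array([655,-125,22.]); 
im=np.zeros((600,800,3),np.uint8)
def put(f,x0,y0,w,h,sc,ox):
    u,v=proj(f,[A])[0].round().astype(int); print(u,v); X=max(u-w//2,0);Y=max(v-h//2,0)
    c=cv2.resize(f['pixels'][Y:Y+h,X:X+w],None,fx=sc,fy=sc,interpolation=cv2.INTER_CUBIC); im[y0:y0+c.shape[0],x0:x0+c.shape[1]]=c; print(x0,y0,'origin',X,Y,sc)
put(f,0,0,65,99,6,0); put(s,400,0,56,42,7,0); put(d,400,300,56,42,7,0)
cv2.imwrite('pics/c5.png',im[:,:,::-1])
E
```

```text
tool units to (616.7, -130.0, 65.5) [-0.078 -0.001 -0.   ] | pos [ 616.4 -126.9   65.5] [-3.140e+00 -1.000e-03  1.683e+00] t 11.1 open 0.345 F [-5.9  3.1  6.7] g 41.964617148041725
319 221
0 0 origin 287 172 6
213 218
400 0 origin 185 197 7
299 205
400 300 origin 271 184 7
```

View pics/c5.png

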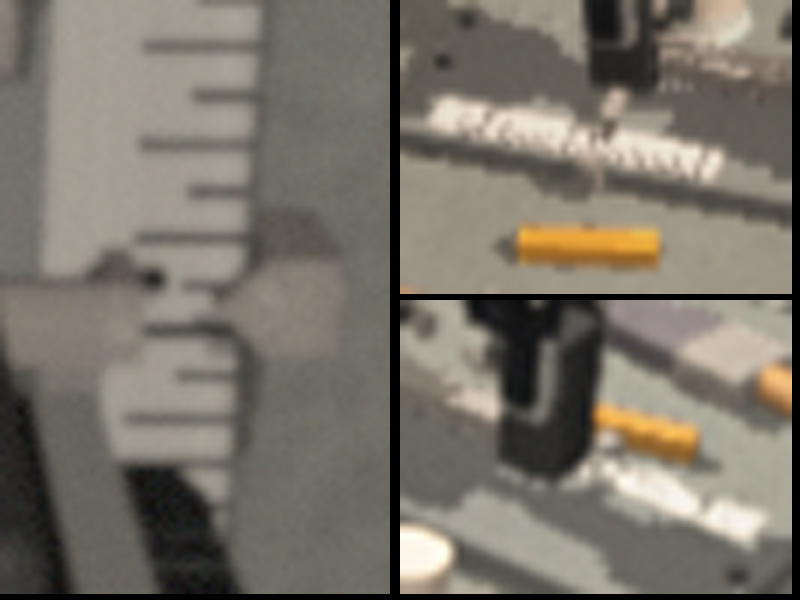

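In the wrist crop the pointer's black tip is at about (160,279) and the clip's point at about (215,305), so the pointer is still a little short.

```bash
python3 - <<'E'
from h import *
f=load('w5'); g=np.array([.109,-.994,0])
q=lambda x,y:at_z(f,((x+.5)/6-.5+287,(y+.5)/6-.5+172),22)
a=q(160,279)
for y in (300,307): print((q(215,y)-a)@g)
S=load('s5'); q=lambda x,y:at_z(S,((x-400+.5)/7-.5+185,(y+.5)/7-.5+197),22)
print((q(594,158)-q(606,132))@g)
E
```

```text
2.242315583639729
3.000832421821202
-0.8423995040787859
```

Emit:
play_rows(rows=[{"dp":[-0.03,0,0],"turn":[0,0,0],"fingers":1},{"dp":[-0.03,0,0],"turn":[0,0,0],"fingers":1},{"dp":[0,0,0],"turn":[0,0,0],"fingers":1},{"dp":[0,0,0],"turn":[0,0,0],"fingers":1},{"dp":[0,0,0],"turn":[0,0,0],"fingers":1}])

```text
clock: 11.67
eef_pos: [616.6, -129.2, 65.5]
tcp_rot: [-3.14, -0.001, 1.683]
contact_force: [-5.8, 4.2, 5.8]
opening: 0.347
grasp_force: 42.0
```

```bash
python3 - <<'E'
from h import *
go((616.7,-130.0,65.5))
f=grab('wrist','w6')
cv2.imwrite('pics/c6.png',cv2.resize(f['pixels'][190:250,287:352,::-1],None,fx=10,fy=10,interpolation=cv2.INTER_CUBIC))
E
```

```text
tool units to (616.7, -130.0, 65.5) [-0.02 -0.   -0.  ] | pos [ 616.6 -129.2   65.5] [-3.140e+00 -1.000e-03  1.683e+00] t 11.6667 open 0.347 F [-5.8  4.2  5.8] g 41.96263834834099
```

View pics/c6.png

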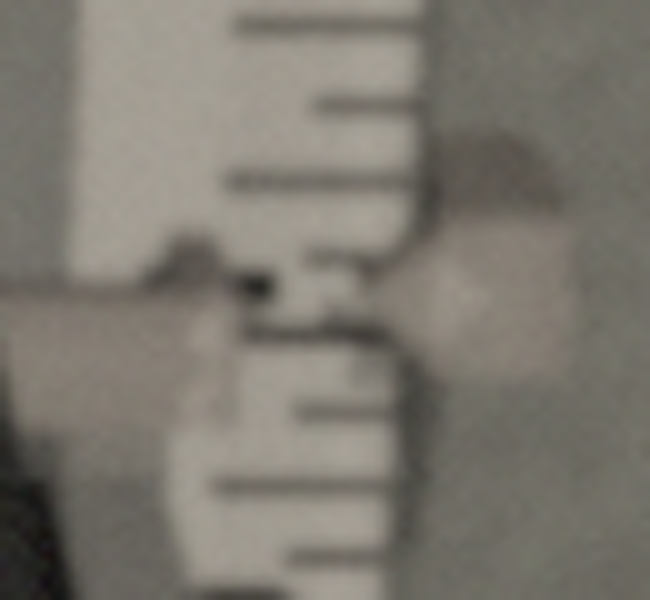

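The pointer tip at (262,288) is level with the clip point at (370,292), within about 0.5 mm. The grip is steady at 42 N, so I'm handing in.

```bash
python3 -c "
from rig import r
print(r.sign_off())"
```

```text
the job is handed in; nothing more can be done
None
```

Job handed in, though `sign_off` returned no verdict: power, unit and zero were pressed in order, the arm was drawn out, and it is held at 42 N with the pointer about 0.5 mm from the marker clip's point in the last wrist picture.

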